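# Clamp the beech block with the ratchet clamp

## Task

Press the small green-knobbed lever on the head of the bench ratchet clamp fully down so that its ratchet engages, then pump the blue trigger towards the wooden handle, letting it spring back between squeezes, until the jaw has pushed the beech block up against the dark fence and clamps it there. Stop pumping then and finish while still holding the trigger squeezed, so that the block stays firmly clamped but is not crushed. Move the jaw and the block with the trigger only, never by touching them, and do not disturb the other things on the table.

Things in the scene. Friction and masses are not known exactly. Their poses are not given: they have to be found in the camera images.
- clamp: bench ratchet clamp, fixed: plywood base 120 x 345 x 12 mm (y -95 to +250), grey head (41 mm wide, y -40 to +45, up to z 105), upright wooden handle (26 mm in x, y -47 to -23, up to z 173), blue trigger, steel ram. Origin at table height under the head; +y = the way the jaw advances, z up, -x = the side of the green-knobbed lever
- trigger (a joint): squeeze angle of the blue trigger, rad: 0 = sprung out, 0.35 = fully squeezed (stop). A spring returns it in about 0.5 s when let go. A full stroke moves the ram about 12 mm (the first 8 to 15); the pawl clicks over 6 mm teeth, so the first 0.15 rad can be idle. With the block at the fence it stiffens. If it reaches its stop with the jaw barely pressing, let it out and squeeze again: that does no harm
- trigger_front (a point): middle of the front (+y) face of the blue grip, which is 24 mm (x) by 12 mm (y), z 107 to 171, on a pin along x at clamp y +9, z 95; point at z 150. At rest 62 mm from the handle's rear face, squeezed 43 mm: squeeze both from above, closing along y. Pumping takes 5 to 10 N at the finger; 15 to 30 N holds the block well
- lock_lever (a joint): angle of the small lever with a green ball knob, rad: about 0.6 to 0.9 raised at the start (pawl lifted off), 0 = fully down (pawl engaged). Stays where it is put; about 2 to 3 N at the knob moves it. It swings in the clamp's x-z plane about a pin along the clamp's y at x -23.5, y -5, z 72 mm.
- lever_knob (a point): centre of the green ball knob (18 mm diameter) at the lever's end, 67 mm from the pivot pin; fully down it lies at x -90, y -5, z 72 mm of the clamp.
- ram: steel toothed bar, 18 x 215 x 10 mm, sliding along the clamp's y, with the sprung jaw at its front end: dark plate, 52 mm (x) by 40 mm high, z 14 to 54 mm, rubber face. Origin under the bar at mid length. Drag of about 4 N. With the jaw clamped, letting the trigger out lets the ram spring back a few mm; the next squeeze takes it up again
- jaw_face (a point): middle of the jaw's rubber face; starts 15 to 45 mm short of the block. Free, it is 120 mm in +y from the ram's origin; the jaw is sprung, about 8 N per mm: 2 mm nearer (118 mm) means it presses with about 16 N; 5 mm is its limit
- beech_block: beech block, 60 x 97 x 46 mm, loose on the clamp's base between jaw and fence, its 60 mm along the clamp's y; origin at the centre of its underside (12 mm above the table). 2 to 12 mm of air to the fence at the start. Its faces dent above 60 N.
- fence: dark wooden fence across the end of the base, 110 x 18 x 58 mm, fixed; its face towards the jaw lies at y +223 mm of the clamp.
- dust_brush: dust brush, 265 mm long, bystander at the left; leave alone
- sanding_block: cork sanding block, 67 x 122 x 32 mm, bystander at the right; leave alone
- block_plane: block plane, 48 x 150 x 62 mm, bystander at the right; leave alone

How it is judged:
By the outcome, as a careful person would: the job done as asked, in the order asked, and still so for the second after the job is handed in, while the arm keeps its last pose, push and grip.
It also fails if it takes over 58 s, if anything falls off the work surface, if the arm or the gripper's body presses on something with over 40 N, if the wrist force passes 120 N, or if a joint passes its speed limit or range.

## Robot

A 7-joint arm with a two-finger parallel gripper is mounted at the origin on a cart in front of the work surface, level with it; the furniture and walls round the work are solid. World frame = base frame: x ahead of the robot, y to its left, z up, the work surface at z = 0. Lengths are in m, angles in rad, forces in N, time in s.
With the tool pointing down it reaches from about 0.4 to 0.9 m from the base axis. Payload 5.5 kg.
Tool frame: the origin (TCP) lies midway between the tips of the shut fingers; the grasp point (between the pads) lies behind it (manip.grasp_offset is the x of the grasp point in the tool frame, in m); x points along the fingers, z is the direction in which the jaws open and shut, and the axes are right-handed (so a half turn about x gives the same grasp; the last joint's range is limited). The gripper opens to 92 mm and grips with 3 to 60 N. Pads are 19 mm wide; open, the fingers measure 130 mm over their backs; the gripper's body (75 mm by 190 mm) begins 47 mm behind the grasp point.
Start: joints at [-1.018, 0.501, -0.427, 1.55, 0.221, 1.138, -0.21], TCP at [0.186, 0.623, 0.227] pointing down, gripper open.
Joint ranges: [-2.88, 2.88], [-0.31, 2.03], [-1.54, 1.56], [0.2, 2.42], [-1.41, 4.55], [0.19, 2.02], [-2.57, 2.57]. Speed limits (rad/s): [2.57, 2.57, 3.14, 3.14, 3.14, 3.14, 3.14].

## Interface

Orientations are given as a unit quaternion [w, x, y, z].
In Python, from station import monitor, imaging, manip, nets gives the robot as it stands.
- The arm moves only by the tool play_rows, never from a script. Its argument "steps" is a list of rows, each an object of numbers: "dx", "dy", "dz": the shift along the tool's x, y, z in m; "wx", "wy", "wz": the turn, a rotation vector about the tool's x, y, z in rad; "grip": the closure in counts, from 0 (fully open) to 255 (shut). A call has 1 to 10 rows; each row is the pose to reach, as a shift and turn from the pose commanded when the call began, along the tool's axes at that moment; what a row does not reach only later rows make up. A row lasts 1/12 s, in which the tool goes at most 41.7 mm and 7.16 degrees, less where a joint would pass 70% of its speed; a pose out of reach is approached as far as the arm can. A call with a gripper value outside its range is refused whole. The fingers move at their own pace and stop on an object; "newtons" is the grip in N (left out, the last holds). Time passes only in rows, so rows that repeat a pose let the fingers close. It gives the time, the measured TCP pose, the force and the opening at its end, in the units of the state.
- monitor.read_state(): the state, without advancing time (a new reading comes with each control period).
- imaging.camera(name): name is "side" or "top"; returns a dict with "image" (480x640x3 uint8, red, green, blue), "vfov" (degrees; the focal length in pixels is half the picture's height over the tangent of half this angle, whatever the lens; pixels are square), "cx", "cy" (the principal point, pixels), "k1" (the pictures are not rectified: a ray, as slopes to the right and down, at radius r is drawn at 1 + k1 r^2 times it, then the intrinsics apply), "camera_from_world" (4x4, takes a point from world to camera coordinates). Camera axes: x right, y down, z forward; pixel columns grow to the right and rows downward; lengths in m; the calibration is good to about 2 mm. A picture is of the moment at which its call begins. There is no depth.
- manip.hand_in(): hands the job in, once; it reports no verdict.
Trained networks look in a picture, given as the dict that the camera call returned (one of the last four; its "shot" number tells which), for a name from the list of things; names that differ only in an ending like _2 or _b are one class to them, and where a whole thing is asked for, a point or a joint stands for the part that bears it (a point fixed in the world has none). Each returns a list of dicts, best first, with "conf" (0 to 1); they miss things now and then, are a little off and sometimes report something else, mostly with a low value. They report only what shows in the picture. A call takes as long as a camera call.
- nets.spot_in(picture, name): "bbox" ([left, top, right, bottom] in pixels, round what is visible of it).
- nets.trace(picture, name): "pixels" (480x640 bool, what is visible of it) and "bbox" ([left, top, right, bottom] in pixels, round what is visible of it).
- nets.place_of(picture, name): "uv" ([column, row] in pixels: a listed point, or the origin of a listed thing).
The state is a dict: "t": time; "joints": joint angles; "qvel": joint speeds; "joint_efforts": joint torques, N m; "ee_pos": TCP position; "orientation": TCP orientation; "contact_force": force on the tool from outside, world axes, zero at the start; "moment": the same for the moment, N m; "width": finger opening in m.
Only numpy, scipy, OpenCV 4.12 (cv2) and the standard library are available. Lean on these libraries where they do the work, as an engineer would, in place of code of your own. Each camera call takes 0.05 s, during which the arm holds its last target.

## Working session

There is one attempt and no reset: what is moved stays moved. The work goes in short steps, Python scripts to look and compute and a tool call to move; the robot and the scene stay as the last step left them, time stands still between calls to the robot, and variables do not carry over. Pictures are saved under pics/ and viewed, and the job is handed in when it is done.

Besides the shell and the picture viewer there is one more tool, called after "Request:" by a JSON object that holds its "api" and its "payload", one argument or row to a line. play_rows: Moves the arm, as the interface text tells. Its arguments: {"type":"object","properties":{"steps":{"type":"array","items":{"type":"object","properties":{"dx":{"type":"number"},"dy":{"type":"number"},"dz":{"type":"number"},"wx":{"type":"number"},"wy":{"type":"number"},"wz":{"type":"number"},"grip":{"type":"number"}}}},"newtons":{"type":"number"}},"required":["steps"]}

```bash
ls; mkdir -p pics; cat > h.py <<'E'
import numpy as np, cv2
from station import monitor, imaging, manip, nets
def K(p):
    f=240/np.tan(np.radians(p["vfov"])/2); return f,p["cx"],p["cy"],p["k1"]
def proj(p,X):
    X=np.atleast_2d(X); c=(p["camera_from_world"]@np.c_[X,np.ones(len(X))].T).T[:,:3]
    f,cx,cy,k=K(p); a=c[:,:2]/c[:,2:]; r2=(a**2).sum(1,keepdims=True); a=a*(1+k*r2)
    return a*f+[cx,cy]
def ray(p,uv):
    f,cx,cy,k=K(p); d=(np.array(uv,float)-[cx,cy])/f; a=d.copy()
    for _ in range(30): a=d/(1+k*(a@a))
    M=np.array(p["camera_from_world"]); R=M[:3,:3]; o=-R.T@M[:3,3]; v=R.T@np.r_[a,1]
    return o,v/np.linalg.norm(v)
def atz(p,uv,z):
    o,v=ray(p,uv); return o+v*(z-o[2])/v[2]
def tri(p,u,q,w):
    o1,v1=ray(p,u);o2,v2=ray(q,w)
    s=np.linalg.lstsq(np.c_[v1,-v2],o2-o1,rcond=None)[0]
    a=o1+s[0]*v1;b=o2+s[1]*v2
    return (a+b)/2,np.linalg.norm(a-b)
def save(p,n): cv2.imwrite("pics/"+n,cv2.cvtColor(p["image"],cv2.COLOR_RGB2BGR))
E
python3 - <<'E'
from h import *
s=imaging.camera("side");t=imaging.camera("top");save(s,"s0.png");save(t,"t0.png")
print(manip.grasp_offset, monitor.read_state())
for n in ["trigger_front","lever_knob","jaw_face","ram","clamp","beech_block","fence"]:
    a=nets.place_of(s,n)[:1];b=nets.place_of(t,n)[:1]
    print(n,a,b, tri(s,a[0]["uv"],t,b[0]["uv"]) if a and b else "")
E
```

```text
pics
-0.0188 {'t': 0.1, 'joints': array([-1.01780478,  0.50179922, -0.42677543,  1.55133479,  0.22078059,
        1.1383283 , -0.21027534]), 'qvel': array([-2.10411566e-03, -2.41243125e-03, -7.89266074e-04, -4.19403055e-03,
       -2.41030543e-05,  1.79876983e-04,  1.04666777e-03]), 'joint_efforts': array([-1.11034530e-02, -5.67877793e+01, -5.83820030e+00, -2.79914314e+01,
       -6.88769342e-02,  2.40449805e-02,  6.33111927e-05]), 'ee_pos': array([0.18560648, 0.62226506, 0.22575539]), 'orientation': array([ 0.56641635, -0.4229403 ,  0.56747881,  0.42221063]), 'contact_force': array([-0.67225301, -0.12777915, -0.08863203]), 'moment': array([0.01325271, 0.00586466, 0.03595615]), 'width': 0.09191598029824996}
trigger_front [{'uv': [312.5, 225.6], 'conf': 0.85}] [{'uv': [329.4, 222.7], 'conf': 0.67}] (array([0.55999589, 0.23927788, 0.15001521]), np.float64(0.003620306521995219))
lever_knob [{'uv': [333.2, 238.7], 'conf': 0.44}] [{'uv': [337.1, 250.8], 'conf': 0.4}] (array([0.49998887, 0.22054602, 0.11672723]), np.float64(0.011891012435931774))
jaw_face [{'uv': [295.9, 286.7], 'conf': 0.55}] [{'uv': [287.5, 234.7], 'conf': 0.53}] (array([0.54348284, 0.35286887, 0.03026092]), np.float64(0.007527108329639434))
ram [{'uv': [311.0, 268.6], 'conf': 0.52}] [{'uv': [330.7, 225.5], 'conf': 0.71}] (array([0.56613416, 0.23448704, 0.01862643]), np.float64(0.007046398045559437))
clamp [{'uv': [311.1, 274.2], 'conf': 0.86}] [{'uv': [331.0, 226.3], 'conf': 0.96}] (array([0.56595906, 0.23351351, 0.00077158]), np.float64(0.007002230209934302))
beech_block [{'uv': [290.9, 304.7], 'conf': 0.89}] [{'uv': [265.4, 239.8], 'conf': 0.95}] (array([0.52806392, 0.41277776, 0.01561969]), np.float64(0.0048714903698948014))
fence [{'uv': [280.3, 316.5], 'conf': 0.79}] [{'uv': [244.8, 239.1], 'conf': 0.64}] (array([0.52800718, 0.46854356, 0.01454561]), np.float64(0.003783376304770903))
```

View pics/s0.png

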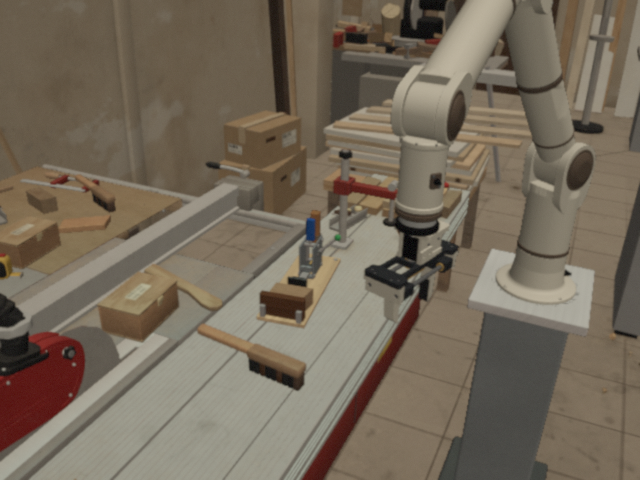

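View pics/t0.png

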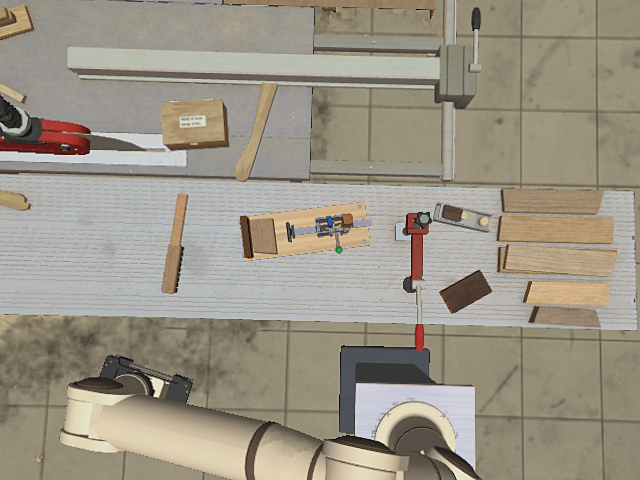

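```bash
python3 - <<'E'
import cv2
s=cv2.imread("pics/s0.png");t=cv2.imread("pics/t0.png")
cv2.imwrite("pics/s0z.png",cv2.resize(s[140:340,230:430],None,fx=3,fy=3,interpolation=cv2.INTER_CUBIC))
cv2.imwrite("pics/t0z.png",cv2.resize(t[190:300,230:430],None,fx=4,fy=4,interpolation=cv2.INTER_CUBIC))
E
cat >> h.py <<'E'
from scipy.optimize import least_squares
def W(x0,y0,th,P):
    P=np.atleast_2d(np.array(P,float)); c,s=np.cos(th),np.sin(th)
    return np.c_[x0+c*P[:,0]-s*P[:,1], y0+s*P[:,0]+c*P[:,1], P[:,2]]
E
python3 - <<'E'
from h import *
s=imaging.camera("side");t=imaging.camera("top")
obs=[]
for n,P in [("clamp",[0,0,0]),("fence",None),("trigger_front",[0,.0,.15])]:
    pass
# check camera geometry
for p in (s,t):
    o,v=ray(p,[p["cx"],p["cy"]]); print(o,v,p["vfov"],p["k1"])
for n in ["clamp","fence","beech_block","lever_knob","trigger_front"]:
    for p in (s,t):
        print(n,[ (d["bbox"],d["conf"],int(d["pixels"].sum())) for d in nets.trace(p,n)[:1]])
E
```

```text
[-0.04885199  1.53276366  0.82524347] [ 0.36166286 -0.82041868 -0.44284665] 42.95705787103398 -0.0868430396115923
[0.39587351 0.24458421 1.57453704] [ 0.08859654 -0.00229987 -0.99606494] 45.223931120082604 0.044211702729831076
clamp [([258.6, 208.8, 341.8, 329.4], 0.75, 3050)]
clamp [([242.4, 200.6, 371.5, 262.4], 0.9, 4313)]
fence [([256.8, 293.6, 305.5, 325.3], 0.7, 1106)]
fence [([235.9, 215.4, 258.3, 258.7], 0.76, 418)]
beech_block [([270.2, 282.4, 313.8, 308.0], 0.76, 505)]
beech_block [([250.9, 220.3, 276.6, 252.9], 0.74, 812)]
lever_knob [([314.4, 235.5, 341.5, 250.9], 0.58, 104)]
lever_knob [([330.8, 229.4, 339.9, 255.0], 0.68, 127)]
trigger_front [([305.8, 217.4, 313.5, 260.7], 0.75, 321)]
trigger_front [([325.8, 218.2, 341.8, 230.1], 0.51, 65)]
```

View pics/s0z.png

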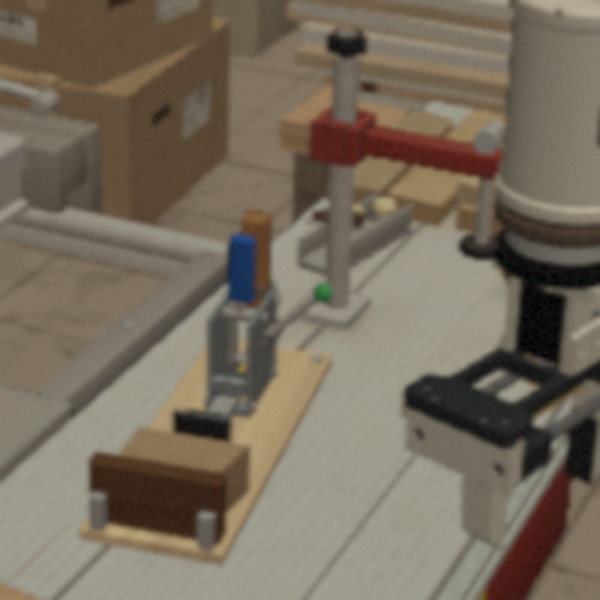

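View pics/t0z.png

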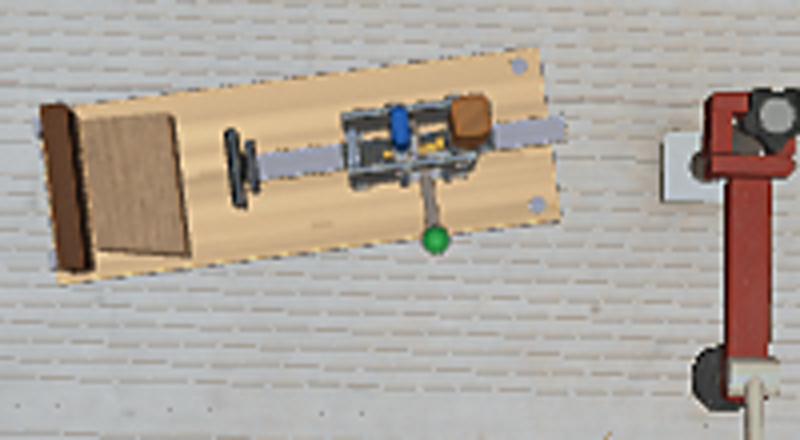

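```bash
cat > fit.py <<'E'
from h import *
s=imaging.camera("side");t=imaging.camera("top")
Z=.012
T=[((540,47),(.06,-.095,Z)),((560,222),(-.06,-.095,Z)),((60,284),(-.06,.25,Z)),((41,106),(.055,.241,.07-.012)),((73,106),(.055,.223,.058+.0)),((93,270),(-.055,.223,.058))]
S=[((330,360),(-.06,-.095,Z)),((222,558),(-.06,.25,Z*.5)),((82,533),(.06,.25,Z*.5))]
obs=[(t,np.array(u)/4+[230,190]-.4,P) for u,P in T]+[(s,np.array(u)/3+[230,140]-.33,P) for u,P in S]
kt=np.array((436,240))/4+[230,190]-.4; ks=np.array((324,292))/3+[230,140]-.33
def knob(a): return (-.0235-.067*np.cos(a),-.005,.072+.067*np.sin(a))
def res(q):
    r=[]
    for p,u,P in obs: r+=list(proj(p,W(q[0],q[1],q[2],P))[0]-u)
    r+=list(proj(t,W(*q[:3],knob(q[3])))[0]-kt)+list(proj(s,W(*q[:3],knob(q[3])))[0]-ks)
    return r
f=least_squares(res,[.566,.2335,.1,.75],loss="soft_l1")
print(f.x); print(np.round(np.array(res(f.x)).reshape(-1,2),1))
q=f.x[:3]; np.save("q.npy",q)
print("knob tri",tri(s,ks,t,kt),W(*q,knob(f.x[3])))
print("trig",W(*q,(0,.027,.15)))
for p in (s,t):
    im=cv2.cvtColor(p["image"],cv2.COLOR_RGB2BGR); im=cv2.resize(im,None,fx=4,fy=4,interpolation=cv2.INTER_CUBIC)
    def box(lo,hi,c):
        C=np.array([[x,y,z] for x in(lo[0],hi[0]) for y in (lo[1],hi[1]) for z in (lo[2],hi[2])])
        u=(proj(p,W(*q,C))*4+1.5).astype(int)
        for i in range(8):
            for j in range(i):
                if (C[i]!=C[j]).sum()==1: cv2.line(im,tuple(u[i]),tuple(u[j]),c,1)
    box((-.06,-.095,0),(.06,.25,.012),(0,0,255))
    box((-.013,-.047,.105),(.013,-.023,.173),(0,255,255))
    box((-.0205,-.04,.012),(.0205,.045,.105),(255,0,255))
    box((-.055,.223,.012),(.055,.241,.07),(255,255,0))
    box((-.012,.027,.107),(.012,.039,.171),(0,255,0))
    c=im[760:1350,1000:1400] if p is s else im[760:1060,920:1560]
    cv2.imwrite("pics/fit_%s.png"%("s" if p is s else "t"),c)
E
python3 fit.py
```

```text
[0.56533279 0.22956981 0.15566065 0.8055935 ]
[[-0.1 -0. ]
 [ 0.8 -0.5]
 [-0.4  0.3]
 [ 0.3  0.4]
 [-0.9 -0.5]
 [-1.1 -0.3]
 [ 1.2 -2.3]
 [ 0.6  0.3]
 [-0.7 -0.3]
 [ 0.4  0.1]
 [-0.1 -0.1]]
knob tri (array([0.49693172, 0.21459631, 0.12045574]), np.float64(0.0008485335008086989)) [[0.49704343 0.21379195 0.12032321]]
trig [[0.56114691 0.25624336 0.15      ]]
```

```bash
sed -i 's/(-.012,.027,.107),(.012,.039,.171)/(-.012,.003,.107),(.012,.015,.171)/' fit.py; python3 fit.py|tail -1; python3 - <<'E'
import cv2,numpy as np
a=cv2.imread("pics/fit_s.png");b=cv2.imread("pics/fit_t.png");print(a.shape,b.shape)
E
```

```text
trig [[0.56114691 0.25624336 0.15      ]]
(590, 400, 3) (300, 640, 3)
```

View pics/fit_s.png

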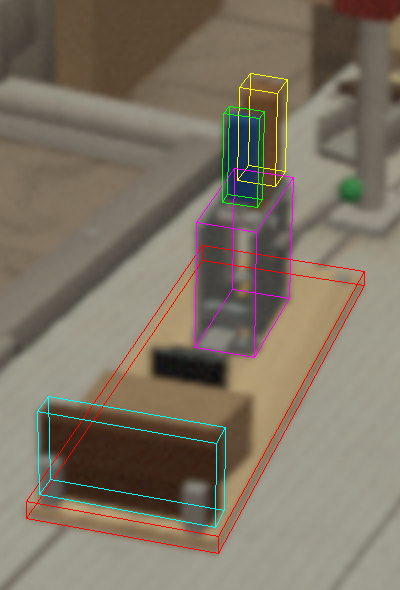

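View pics/fit_t.png

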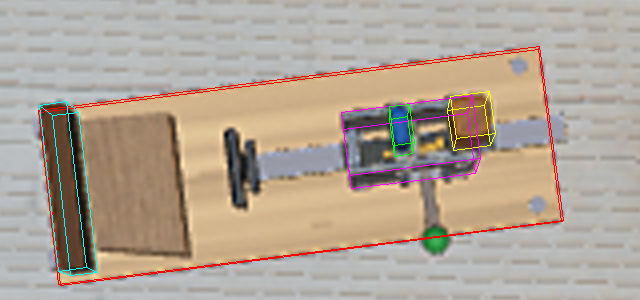

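```bash
cat >> h.py <<'E'
from scipy.spatial.transform import Rotation as Ro
def Rm(st): q=st["orientation"]; return Ro.from_quat([q[1],q[2],q[3],q[0]])
def plan(Pc,flip=None,pos=None):
    """tool-frame shift & rotvec from measured pose to clamp point Pc, tool z along clamp y"""
    q=np.load("q.npy"); st=monitor.read_state(); R=Rm(st)
    tgt=W(*q,Pc)[0]; d=R.as_matrix().T@(tgt-st["ee_pos"])
    cy=np.array([-np.sin(q[2]),np.cos(q[2]),0]); 
    z=cy if (R.as_matrix()[:,2]@cy>0) else -cy
    if flip: z=-z
    x=np.array([0,0,-1.]); y=np.cross(z,x)
    w=(R.inv()*Ro.from_matrix(np.c_[x,y,z])).as_rotvec()
    print("tgt",tgt.round(4),"d",d.round(4),"w",w.round(4), "deg",np.degrees(np.linalg.norm(w)).round(1))
    c=W(*q,[0,0,0])[0]; L=Ro.from_euler("z",-q[2]).apply(st["ee_pos"]-c); print("tcp in clamp",L.round(4),"F",Ro.from_euler("z",-q[2]).apply(st["contact_force"]).round(2),"w",round(st["width"],4),"t",st["t"]," tool z in clamp", Ro.from_euler("z",-q[2]).apply(R.as_matrix()[:,2]).round(3))
E
python3 - <<'E'
from h import *
print(Rm(monitor.read_state()).as_matrix().round(3))
plan([-.068,-.005,.20]); plan([-.068,-.005,.20],1)
E
```

```text
[[-0.    -0.958  0.286]
 [ 0.     0.286  0.958]
 [-1.     0.     0.   ]]
tgt [0.4989 0.2141 0.2   ] d [ 0.0267 -0.417  -0.3023] w [-0.4454  0.     -0.    ] deg 25.5
tcp in clamp [-0.3141  0.4474  0.2267] F [-0.34 -0.59 -0.46] w 0.0917 t 1.6  tool z in clamp [0.431 0.902 0.   ]
tgt [0.4989 0.2141 0.2   ] d [ 0.0267 -0.417  -0.3023] w [ 2.6962 -0.     -0.    ] deg 154.5
tcp in clamp [-0.3141  0.4474  0.2267] F [-0.34 -0.59 -0.46] w 0.0917 t 1.6  tool z in clamp [0.431 0.902 0.   ]
```

Request:
{"api": "play_rows", "payload": {
  "steps": [
    {"dy": -0.029, "dz": -0.021, "wx": -0.04, "grip": 255},
    {"dy": -0.058, "dz": -0.042, "wx": -0.08, "grip": 255},
    {"dy": -0.087, "dz": -0.063, "wx": -0.13, "grip": 255},
    {"dy": -0.116, "dz": -0.084, "wx": -0.18, "grip": 255},
    {"dy": -0.145, "dz": -0.105, "wx": -0.23, "grip": 255},
    {"dy": -0.174, "dz": -0.126, "wx": -0.28, "grip": 255},
    {"dy": -0.203, "dz": -0.147, "wx": -0.33, "grip": 255},
    {"dy": -0.232, "dz": -0.168, "wx": -0.38, "grip": 255},
    {"dy": -0.261, "dz": -0.189, "wx": -0.42, "grip": 255},
    {"dy": -0.29, "dz": -0.21, "wx": -0.445, "grip": 255}
  ],
  "newtons": 12
}}

```text
invalid input
```

```bash
python3 - <<'E'
from h import *
plan([-.068,-.005,.20])
s=imaging.camera("side");save(s,"s1.png")
E
```

```text
tgt [0.4989 0.2141 0.2   ] d [ 0.0267 -0.417  -0.3023] w [-0.4454  0.     -0.    ] deg 25.5
tcp in clamp [-0.3141  0.4474  0.2267] F [-0.34 -0.59 -0.46] w 0.0917 t 1.6  tool z in clamp [0.431 0.902 0.   ]
```

View pics/s1.png

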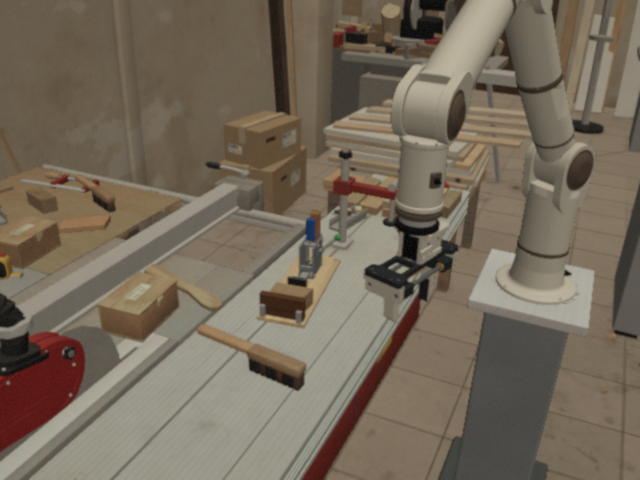

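The picture shows the arm unmoved (gripper at about (405,270)), so the call was refused. I'll give every field in full.

Request:
{"api": "play_rows", "payload": {
  "steps": [
    {"dx": 0, "dy": -0.029, "dz": -0.021, "wx": -0.04, "wy": 0, "wz": 0, "grip": 255},
    {"dx": 0, "dy": -0.058, "dz": -0.042, "wx": -0.08, "wy": 0, "wz": 0, "grip": 255}
  ],
  "newtons": 12
}}

```text
t: 1.82
ee_pos: [0.2269, 0.567, 0.2266]
orientation: [0.548, -0.446, 0.548, 0.448]
contact_force: [0.7, -0.2, -0.5]
width: 0.0829
```

```bash
python3 - <<'E'
from h import *
plan([-.068,-.005,.20])
E
```

```text
tgt [0.4989 0.2141 0.2   ] d [ 0.0258 -0.3375 -0.291 ] w [-0.3583  0.0011 -0.0015] deg 20.5
tcp in clamp [-0.282   0.3859  0.2266] F [ 0.7  -0.27 -0.52] w 0.0829 t 1.8167  tool z in clamp [0.351 0.937 0.001]
```

Request:
{"api": "play_rows", "payload": {
  "steps": [
    {"dx": 0, "dy": -0.027, "dz": -0.023, "wx": -0.04, "wy": 0, "wz": 0, "grip": 255},
    {"dx": 0, "dy": -0.054, "dz": -0.046, "wx": -0.08, "wy": 0, "wz": 0, "grip": 255},
    {"dx": 0, "dy": -0.081, "dz": -0.069, "wx": -0.12, "wy": 0, "wz": 0, "grip": 255},
    {"dx": 0, "dy": -0.108, "dz": -0.092, "wx": -0.16, "wy": 0, "wz": 0, "grip": 255},
    {"dx": 0, "dy": -0.135, "dz": -0.115, "wx": -0.2, "wy": 0, "wz": 0, "grip": 255},
    {"dx": 0, "dy": -0.162, "dz": -0.138, "wx": -0.24, "wy": 0, "wz": 0, "grip": 255},
    {"dx": 0, "dy": -0.189, "dz": -0.161, "wx": -0.28, "wy": 0, "wz": 0, "grip": 255},
    {"dx": 0, "dy": -0.216, "dz": -0.184, "wx": -0.32, "wy": 0, "wz": 0, "grip": 255},
    {"dx": 0, "dy": -0.243, "dz": -0.207, "wx": -0.358, "wy": 0, "wz": 0, "grip": 255},
    {"dx": 0, "dy": -0.26, "dz": -0.22, "wx": -0.358, "wy": 0, "wz": 0, "grip": 255}
  ],
  "newtons": 12
}}

```text
t: 2.65
ee_pos: [0.4404, 0.2927, 0.2269]
orientation: [-0.462, 0.536, -0.462, -0.534]
contact_force: [0.1, -0.6, -0.8]
width: 0.0167
```

```bash
python3 - <<'E'
from h import *
plan([-.070,-.005,.15])
s=imaging.camera("side");save(s,"s1b.png")
E
```

```text
tgt [0.497  0.2138 0.15  ] d [ 0.077  -0.0444 -0.0861] w [-0.0095 -0.0017  0.001 ] deg 0.6
tcp in clamp [-0.1137  0.0817  0.2269] F [ 0.05 -0.64 -0.76] w 0.0167 t 2.65  tool z in clamp [ 0.01   1.    -0.002]
```

View pics/s1b.png

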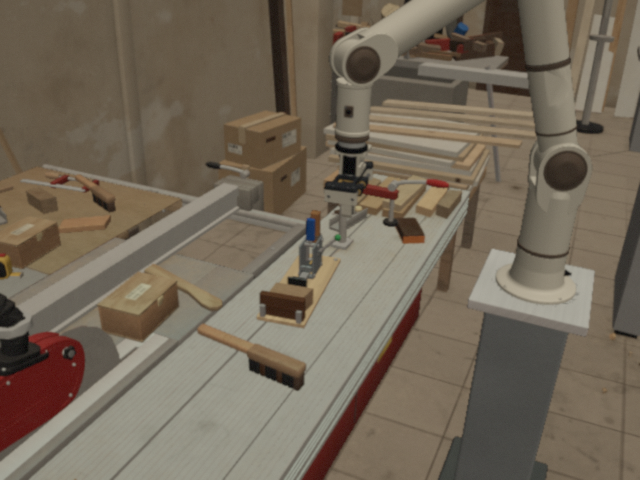

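The picture shows the shut gripper at (348,195), above and in front of the lever (338,237), clear of everything. I'll go to just above the knob.

Request:
{"api": "play_rows", "payload": {
  "steps": [
    {"dx": 0, "dy": -0.011, "dz": -0.022, "wx": 0, "wy": 0, "wz": 0, "grip": 255},
    {"dx": 0, "dy": -0.022, "dz": -0.044, "wx": 0, "wy": 0, "wz": 0, "grip": 255},
    {"dx": 0, "dy": -0.033, "dz": -0.066, "wx": 0, "wy": 0, "wz": 0, "grip": 255},
    {"dx": 0, "dy": -0.043, "dz": -0.086, "wx": 0, "wy": 0, "wz": 0, "grip": 255},
    {"dx": 0.02, "dy": -0.043, "dz": -0.086, "wx": 0, "wy": 0, "wz": 0, "grip": 255},
    {"dx": 0.04, "dy": -0.043, "dz": -0.086, "wx": 0, "wy": 0, "wz": 0, "grip": 255},
    {"dx": 0.06, "dy": -0.043, "dz": -0.086, "wx": 0, "wy": 0, "wz": 0, "grip": 255},
    {"dx": 0.075, "dy": -0.043, "dz": -0.086, "wx": 0, "wy": 0, "wz": 0, "grip": 255},
    {"dx": 0.075, "dy": -0.043, "dz": -0.086, "wx": 0, "wy": 0, "wz": 0, "grip": 255}
  ],
  "newtons": 12
}}

```text
t: 3.45
ee_pos: [0.4907, 0.2172, 0.1487]
orientation: [0.46, -0.535, 0.463, 0.537]
contact_force: [0.3, -0.5, 0.6]
width: 0.0007
```

```bash
python3 - <<'E'
from h import *
plan([-.074,-.005,.125])
s=imaging.camera("side");t=imaging.camera("top")
a=s["image"][150:290,260:420];b=t["image"][170:290,260:420]
im=np.vstack([cv2.resize(a[:, :],None,fx=2.5,fy=2.5),cv2.resize(b,None,fx=2.5,fy=2.5)])[:, :]
im=np.hstack([cv2.resize(a,(400,350)),np.vstack([cv2.resize(b,(400,300)),np.zeros((50,400,3),np.uint8)])])
cv2.imwrite("pics/c2.png",im[:,:,::-1])
E
```

```text
tgt [0.493  0.2132 0.125 ] d [ 0.0237 -0.0018 -0.0044] w [-0.0073 -0.0011 -0.0055] deg 0.5
tcp in clamp [-0.0756 -0.0006  0.1487] F [ 0.25 -0.52  0.57] w 0.0007 t 3.45  tool z in clamp [ 0.007  1.    -0.001]
```

View pics/c2.png

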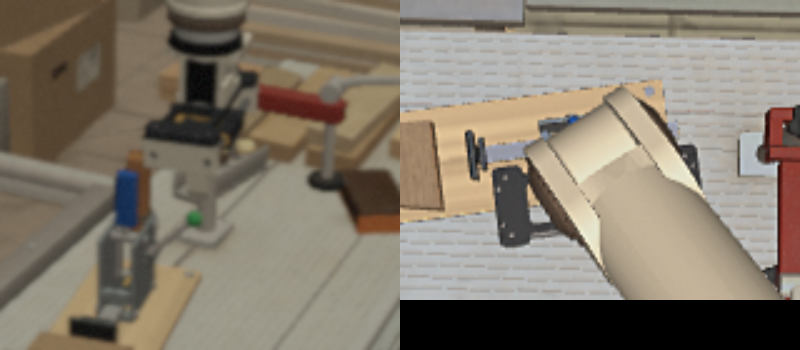

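Request:
{"api": "play_rows", "payload": {
  "steps": [
    {"dx": 0.01, "dy": -0.003, "dz": -0.004, "wx": 0, "wy": 0, "wz": 0, "grip": 255},
    {"dx": 0.02, "dy": -0.002, "dz": -0.004, "wx": 0, "wy": 0, "wz": 0, "grip": 255},
    {"dx": 0.028, "dy": 0.002, "dz": -0.004, "wx": 0, "wy": 0, "wz": 0, "grip": 255},
    {"dx": 0.036, "dy": 0.006, "dz": -0.004, "wx": 0, "wy": 0, "wz": 0, "grip": 255},
    {"dx": 0.044, "dy": 0.0095, "dz": -0.004, "wx": 0, "wy": 0, "wz": 0, "grip": 255},
    {"dx": 0.051, "dy": 0.012, "dz": -0.004, "wx": 0, "wy": 0, "wz": 0, "grip": 255},
    {"dx": 0.056, "dy": 0.013, "dz": -0.004, "wx": 0, "wy": 0, "wz": 0, "grip": 255}
  ]
}}

```text
t: 4.13
ee_pos: [0.4797, 0.212, 0.0948]
orientation: [0.461, -0.535, 0.462, 0.536]
contact_force: [-1.8, -0.9, 3.2]
width: 0.0001
```

```bash
python3 - <<'E'
from h import *
plan([-.0905,-.005,.081])
E
```

```text
tgt [0.4767 0.2106 0.081 ] d [ 0.0138  0.0031 -0.0009] w [-0.0071 -0.0003 -0.0013] deg 0.4
tcp in clamp [-0.0873 -0.0041  0.0948] F [-1.87 -0.6   3.22] w 0.0001 t 4.1333  tool z in clamp [ 0.007  1.    -0.   ]
```

Contact at about 3.2 N up, as expected. I'll push to the stop in small steps.

Request:
{"api": "play_rows", "payload": {
  "steps": [
    {"dx": 0.005, "dy": 0.002, "dz": 0, "wx": 0, "wy": 0, "wz": 0, "grip": 255},
    {"dx": 0.009, "dy": 0.003, "dz": 0, "wx": 0, "wy": 0, "wz": 0, "grip": 255},
    {"dx": 0.012, "dy": 0.003, "dz": 0, "wx": 0, "wy": 0, "wz": 0, "grip": 255},
    {"dx": 0.012, "dy": 0.003, "dz": 0, "wx": 0, "wy": 0, "wz": 0, "grip": 255}
  ]
}}

```text
t: 4.47
ee_pos: [0.4777, 0.2117, 0.0831]
orientation: [0.462, -0.536, 0.462, 0.536]
contact_force: [-0.5, 0.4, 0.0]
width: 0.0007
```

Request:
{"api": "play_rows", "payload": {
  "steps": [
    {"dx": 0.001, "dy": 0, "dz": 0, "wx": 0, "wy": 0, "wz": 0, "grip": 255},
    {"dx": 0.002, "dy": 0, "dz": 0, "wx": 0, "wy": 0, "wz": 0, "grip": 255},
    {"dx": 0.0025, "dy": 0, "dz": 0, "wx": 0, "wy": 0, "wz": 0, "grip": 255}
  ]
}}

```text
t: 4.72
ee_pos: [0.4781, 0.2118, 0.0813]
orientation: [-0.462, 0.536, -0.461, -0.536]
contact_force: [-0.5, -0.5, 1.5]
width: 0.0003
```

Request:
{"api": "play_rows", "payload": {
  "steps": [
    {"dx": 0.001, "dy": 0, "dz": 0, "wx": 0, "wy": 0, "wz": 0, "grip": 255},
    {"dx": 0.002, "dy": 0, "dz": 0, "wx": 0, "wy": 0, "wz": 0, "grip": 255},
    {"dx": 0.003, "dy": 0, "dz": 0, "wx": 0, "wy": 0, "wz": 0, "grip": 255}
  ]
}}

```text
t: 4.97
ee_pos: [0.4781, 0.212, 0.0794]
orientation: [-0.462, 0.536, -0.461, -0.535]
contact_force: [-5.7, -2.6, 17.7]
width: 0.0006
```

Request:
{"api": "play_rows", "payload": {
  "steps": [
    {"dx": -0.02, "dy": 0, "dz": 0, "wx": 0, "wy": 0, "wz": 0, "grip": 255},
    {"dx": -0.06, "dy": 0, "dz": 0, "wx": 0, "wy": 0, "wz": 0, "grip": 255},
    {"dx": -0.1, "dy": 0, "dz": 0, "wx": 0, "wy": 0, "wz": 0, "grip": 0},
    {"dx": -0.14, "dy": 0, "dz": 0, "wx": 0, "wy": 0, "wz": 0, "grip": 0},
    {"dx": -0.14, "dy": 0, "dz": 0, "wx": 0, "wy": 0, "wz": 0, "grip": 0}
  ]
}}

```text
t: 5.38
ee_pos: [0.4825, 0.2142, 0.2264]
orientation: [-0.466, 0.538, -0.457, -0.533]
contact_force: [1.8, 0.7, -0.0]
width: 0.0163
```

```bash
python3 - <<'E'
from h import *
plan([0,-.0255,.20])
s=imaging.camera("side");t=imaging.camera("top")
a=s["image"][150:290,260:420];b=t["image"][170:290,260:420]
im=np.hstack([cv2.resize(a,(400,350)),np.vstack([cv2.resize(b,(400,300)),np.zeros((50,400,3),np.uint8)])])
cv2.imwrite("pics/c3.png",im[:,:,::-1])
for n in["lever_knob","trigger_front"]: print(n,nets.place_of(s,n)[:1],nets.place_of(t,n)[:1])
q=np.load("q.npy"); print(proj(s,W(*q,[-.0905,-.005,.072])),proj(t,W(*q,[-.0905,-.005,.072])),proj(s,W(*q,[0,.015,.15])))
E
```

```text
tgt [0.5693 0.2044 0.2   ] d [ 0.0274 -0.084  -0.0227] w [-0.0074  0.0033  0.0135] deg 0.9
tcp in clamp [-0.0842 -0.0023  0.2264] F [ 1.84  0.42 -0.02] w 0.0163 t 5.3833  tool z in clamp [0.007 1.    0.003]
lever_knob [{'uv': [340.7, 254.1], 'conf': 0.42}] [{'uv': [332.8, 226.7], 'conf': 0.44}]
trigger_front [{'uv': [306.1, 228.3], 'conf': 0.72}] [{'uv': [327.9, 222.6], 'conf': 0.49}]
[[344.48849482 254.42914276]] [[339.57143182 258.80968195]] [[309.90235038 226.02565447]]
```

View pics/c3.png

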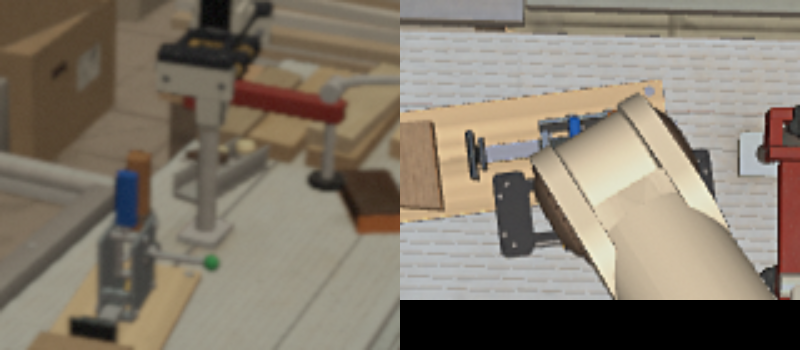

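Knob now at about (344,255) in the side picture, where "fully down" predicts (344.5,254.4): lever is engaged. Next I'll go over the trigger.

Request:
{"api": "play_rows", "payload": {
  "steps": [
    {"dx": 0, "dy": -0.028, "dz": -0.006, "wx": 0, "wy": 0, "wz": 0, "grip": 0},
    {"dx": 0, "dy": -0.056, "dz": -0.012, "wx": 0, "wy": 0, "wz": 0, "grip": 0},
    {"dx": 0, "dy": -0.084, "dz": -0.018, "wx": 0, "wy": 0, "wz": 0, "grip": 0},
    {"dx": 0, "dy": -0.084, "dz": -0.018, "wx": 0, "wy": 0, "wz": 0, "grip": 0},
    {"dx": 0, "dy": -0.084, "dz": -0.018, "wx": 0, "wy": 0, "wz": 0, "grip": 0}
  ]
}}

```text
t: 6.1
ee_pos: [0.5637, 0.2054, 0.2159]
orientation: [0.461, -0.535, 0.463, 0.536]
contact_force: [-0.6, 0.5, 0.6]
width: 0.0732
```

```bash
python3 - <<'E'
from h import *
plan([0,-.020,.131])
s=imaging.camera("side");t=imaging.camera("top")
a=s["image"][150:290,260:420];b=t["image"][170:290,260:420]
im=np.hstack([cv2.resize(a,(400,350)),np.vstack([cv2.resize(b,(400,300)),np.zeros((50,400,3),np.uint8)])])
cv2.imwrite("pics/c4.png",im[:,:,::-1])
E
```

```text
tgt [0.5684 0.2098 0.131 ] d [ 0.0849 -0.0056  0.0037] w [-0.0092 -0.0003 -0.0035] deg 0.6
tcp in clamp [-0.0054 -0.0236  0.2159] F [-0.47  0.56  0.55] w 0.0732 t 6.1  tool z in clamp [ 0.009  1.    -0.   ]
```

View pics/c4.png

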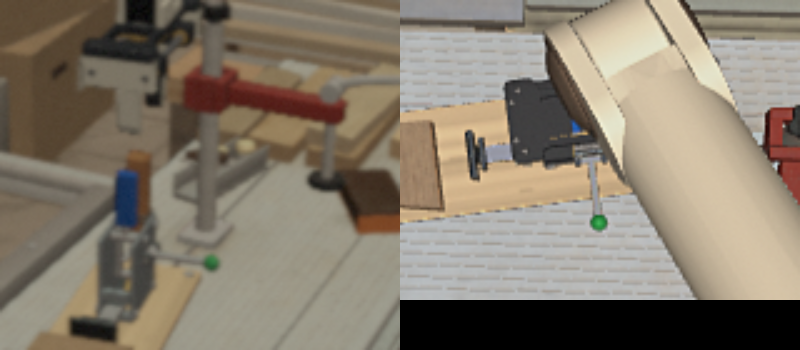

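Knob in the top picture at (339.6,258.8), again exactly the fully-down prediction. I'll let the fingers open, then descend.

Request:
{"api": "play_rows", "payload": {
  "steps": [
    {"dx": 0, "dy": -0.0055, "dz": 0.005, "wx": -0.009, "wy": 0, "wz": -0.003, "grip": 0},
    {"dx": 0, "dy": -0.0055, "dz": 0.005, "wx": -0.009, "wy": 0, "wz": -0.003, "grip": 0},
    {"dx": 0.02, "dy": -0.0055, "dz": 0.005, "wx": -0.009, "wy": 0, "wz": -0.003, "grip": 0},
    {"dx": 0.038, "dy": -0.0055, "dz": 0.005, "wx": -0.009, "wy": 0, "wz": -0.003, "grip": 0},
    {"dx": 0.05, "dy": -0.0055, "dz": 0.005, "wx": -0.009, "wy": 0, "wz": -0.003, "grip": 0},
    {"dx": 0.062, "dy": -0.0055, "dz": 0.005, "wx": -0.009, "wy": 0, "wz": -0.003, "grip": 0},
    {"dx": 0.074, "dy": -0.0055, "dz": 0.005, "wx": -0.009, "wy": 0, "wz": -0.003, "grip": 0},
    {"dx": 0.085, "dy": -0.0055, "dz": 0.005, "wx": -0.009, "wy": 0, "wz": -0.003, "grip": 0},
    {"dx": 0.085, "dy": -0.0055, "dz": 0.005, "wx": -0.009, "wy": 0, "wz": -0.003, "grip": 0}
  ]
}}

```text
t: 6.95
ee_pos: [0.5667, 0.2115, 0.1307]
orientation: [-0.459, 0.538, -0.46, -0.538]
contact_force: [0.0, -0.7, 0.2]
width: 0.0917
```

```bash
cat > look.py <<'E'
from h import *
import sys
plan([0,-.0255,.131])
s=imaging.camera("side");t=imaging.camera("top")
a=s["image"][190:330,250:350];b=t["image"][190:270,230:370]
im=np.hstack([cv2.resize(a,(400,560),interpolation=cv2.INTER_CUBIC),np.vstack([cv2.resize(b,(400,229),interpolation=cv2.INTER_CUBIC),np.zeros((331,400,3),np.uint8)])])
cv2.imwrite("pics/%s.png"%sys.argv[1],im[:,:,::-1])
q=np.load("q.npy")
for n,z in[("jaw_face",.034),("beech_block",.012),("ram",.034)]:
    for p in (s,t):
        d=nets.place_of(p,n)[:1]
        if d:
            X=atz(p,d[0]["uv"],z); L=Ro.from_euler("z",-q[2]).apply(X-W(*q,[0,0,0])[0]); print(n,"st"[p is t],L.round(4),d[0]["conf"])
E
python3 look.py c5
```

```text
tgt [0.5693 0.2044 0.131 ] d [-0.0003 -0.0014 -0.0075] w [ 0.0017 -0.0007 -0.0007] deg 0.1
tcp in clamp [-0.0014 -0.0181  0.1307] F [-0.06 -0.7   0.18] w 0.0917 t 6.95  tool z in clamp [-0.002  1.    -0.001]
jaw_face s [-0.0021  0.1313  0.034 ] 0.5
jaw_face t [0.0003 0.1157 0.034 ] 0.38
beech_block s [-0.0033  0.1737  0.012 ] 0.9
beech_block t [-0.0117  0.1855  0.012 ] 0.84
ram s [-0.0054  0.0374  0.034 ] 0.8
```

View pics/c5.png

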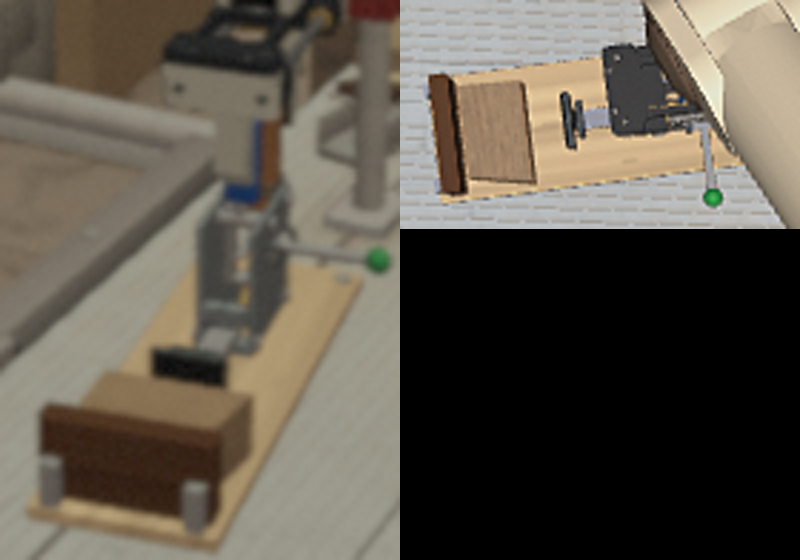

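Request:
{"api": "play_rows", "payload": {
  "steps": [
    {"dx": 0, "dy": -0.0014, "dz": 0, "wx": 0, "wy": 0, "wz": 0, "grip": 255},
    {"dx": 0, "dy": -0.0014, "dz": -0.001, "wx": 0, "wy": 0, "wz": 0, "grip": 255},
    {"dx": 0, "dy": -0.0014, "dz": -0.002, "wx": 0, "wy": 0, "wz": 0, "grip": 255},
    {"dx": 0, "dy": -0.0014, "dz": -0.003, "wx": 0, "wy": 0, "wz": 0, "grip": 255},
    {"dx": 0, "dy": -0.0014, "dz": -0.004, "wx": 0, "wy": 0, "wz": 0, "grip": 255},
    {"dx": 0, "dy": -0.0014, "dz": -0.005, "wx": 0, "wy": 0, "wz": 0, "grip": 255},
    {"dx": 0, "dy": -0.0014, "dz": -0.006, "wx": 0, "wy": 0, "wz": 0, "grip": 255},
    {"dx": 0, "dy": -0.0014, "dz": -0.0075, "wx": 0, "wy": 0, "wz": 0, "grip": 255},
    {"dx": 0, "dy": -0.0014, "dz": -0.0075, "wx": 0, "wy": 0, "wz": 0, "grip": 255}
  ],
  "newtons": 12
}}

```text
t: 8.1
ee_pos: [0.5704, 0.2088, 0.1335]
orientation: [0.461, -0.538, 0.456, 0.539]
contact_force: [0.0, 7.7, -1.5]
width: 0.0477
```

```bash
python3 look.py c6
```

```text
tgt [0.5693 0.2044 0.131 ] d [ 0.0025  0.0018 -0.0042] w [0.0041 0.0045 0.0043] deg 0.4
tcp in clamp [ 0.0017 -0.0213  0.1335] F [ 1.22  7.65 -1.54] w 0.0477 t 8.1  tool z in clamp [-0.004  1.     0.004]
jaw_face s [-0.005   0.1555  0.034 ] 0.55
jaw_face t [-0.0097  0.1377  0.034 ] 0.56
beech_block s [-0.003   0.1805  0.012 ] 0.81
beech_block t [-0.0121  0.1903  0.012 ] 0.79
ram s [-0.0078  0.0354  0.034 ] 0.71
```

View pics/c6.png

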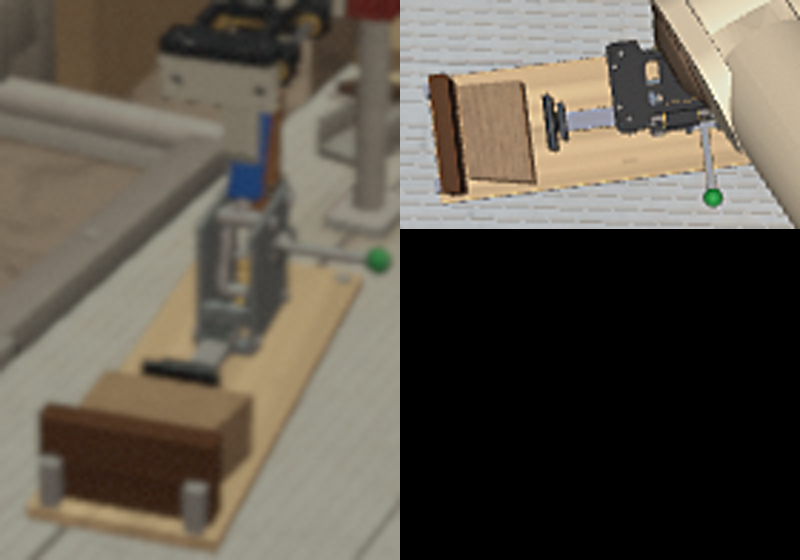

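Squeeze worked: the jaw moved from x≈563 to 547 in the enlarged top view (~14 mm). Now release, then squeeze again.

Request:
{"api": "play_rows", "payload": {
  "steps": [
    {"dx": 0, "dy": 0.001, "dz": 0.002, "wx": 0, "wy": 0, "wz": 0, "grip": 35},
    {"dx": 0, "dy": 0.001, "dz": 0.004, "wx": 0, "wy": 0, "wz": 0, "grip": 35},
    {"dx": 0, "dy": 0.001, "dz": 0.007, "wx": 0, "wy": 0, "wz": 0, "grip": 35},
    {"dx": 0, "dy": 0.001, "dz": 0.007, "wx": 0, "wy": 0, "wz": 0, "grip": 35},
    {"dx": 0, "dy": 0.001, "dz": 0.007, "wx": 0, "wy": 0, "wz": 0, "grip": 35},
    {"dx": 0, "dy": 0.001, "dz": 0.007, "wx": 0, "wy": 0, "wz": 0, "grip": 35},
    {"dx": 0, "dy": 0.001, "dz": 0.007, "wx": 0, "wy": 0, "wz": 0, "grip": 35},
    {"dx": 0, "dy": 0.001, "dz": 0.007, "wx": 0, "wy": 0, "wz": 0, "grip": 35},
    {"dx": 0, "dy": 0.001, "dz": 0.007, "wx": 0, "wy": 0, "wz": 0, "grip": 35},
    {"dx": 0, "dy": 0.001, "dz": 0.007, "wx": 0, "wy": 0, "wz": 0, "grip": 35}
  ]
}}

```text
t: 9.33
ee_pos: [0.5687, 0.2115, 0.1332]
orientation: [-0.46, 0.538, -0.458, -0.537]
contact_force: [-0.2, 0.0, 0.1]
width: 0.0791
```

Request:
{"api": "play_rows", "payload": {
  "steps": [
    {"dx": 0, "dy": 0, "dz": 0, "wx": 0, "wy": 0, "wz": 0, "grip": 255},
    {"dx": 0, "dy": 0, "dz": -0.001, "wx": 0, "wy": 0, "wz": 0, "grip": 255},
    {"dx": 0, "dy": 0, "dz": -0.002, "wx": 0, "wy": 0, "wz": 0, "grip": 255},
    {"dx": 0, "dy": 0, "dz": -0.003, "wx": 0, "wy": 0, "wz": 0, "grip": 255},
    {"dx": 0, "dy": 0, "dz": -0.004, "wx": 0, "wy": 0, "wz": 0, "grip": 255},
    {"dx": 0, "dy": 0, "dz": -0.004, "wx": 0, "wy": 0, "wz": 0, "grip": 255},
    {"dx": 0, "dy": 0, "dz": -0.004, "wx": 0, "wy": 0, "wz": 0, "grip": 255},
    {"dx": 0, "dy": 0, "dz": -0.004, "wx": 0, "wy": 0, "wz": 0, "grip": 255},
    {"dx": 0, "dy": 0, "dz": -0.004, "wx": 0, "wy": 0, "wz": 0, "grip": 255}
  ],
  "newtons": 12
}}

```text
t: 10.08
ee_pos: [0.5691, 0.2087, 0.1332]
orientation: [-0.46, 0.538, -0.458, -0.537]
contact_force: [-0.6, 5.4, -2.0]
width: 0.0475
```

```bash
python3 look.py c7
```

```text
tgt [0.5693 0.2044 0.131 ] d [ 0.0022  0.0006 -0.0043] w [0.0021 0.0012 0.0032] deg 0.2
tcp in clamp [ 0.0005 -0.0212  0.1332] F [ 0.2   5.46 -1.97] w 0.0475 t 10.0833  tool z in clamp [-0.002  1.     0.001]
jaw_face s [-0.0127  0.1688  0.034 ] 0.38
jaw_face t [0.0021 0.1489 0.034 ] 0.62
beech_block s [-0.0018  0.1824  0.012 ] 0.77
beech_block t [-0.0067  0.188   0.012 ] 0.78
ram s [-0.0158  0.0601  0.034 ] 0.52
```

View pics/c7.png

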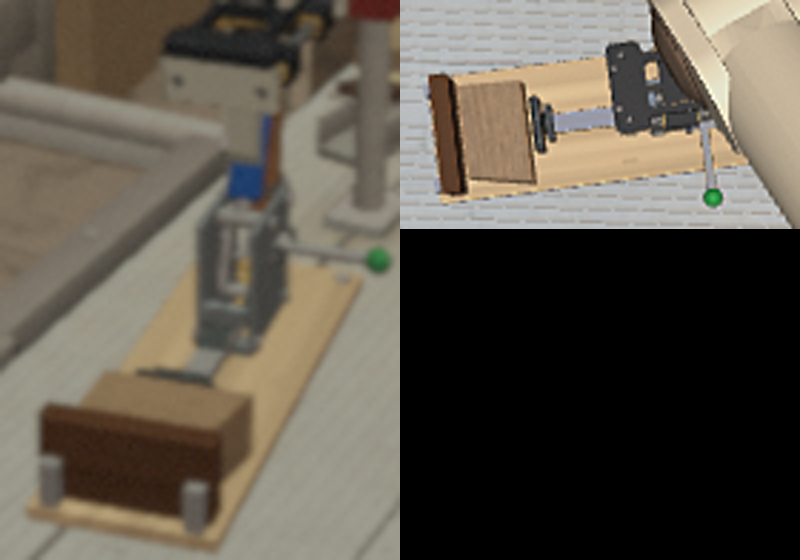

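The jaw (x≈535–545 in the zoom) is now almost at the block's face. Next stroke.

Request:
{"api": "play_rows", "payload": {
  "steps": [
    {"dx": 0, "dy": 0, "dz": 0.002, "wx": 0, "wy": 0, "wz": 0, "grip": 35},
    {"dx": 0, "dy": 0, "dz": 0.004, "wx": 0, "wy": 0, "wz": 0, "grip": 35},
    {"dx": 0, "dy": 0, "dz": 0.004, "wx": 0, "wy": 0, "wz": 0, "grip": 35},
    {"dx": 0, "dy": 0, "dz": 0.004, "wx": 0, "wy": 0, "wz": 0, "grip": 35},
    {"dx": 0, "dy": 0, "dz": 0.004, "wx": 0, "wy": 0, "wz": 0, "grip": 35},
    {"dx": 0, "dy": 0, "dz": 0.004, "wx": 0, "wy": 0, "wz": 0, "grip": 35},
    {"dx": 0, "dy": 0, "dz": 0.004, "wx": 0, "wy": 0, "wz": 0, "grip": 35},
    {"dx": 0, "dy": 0, "dz": 0.004, "wx": 0, "wy": 0, "wz": 0, "grip": 35},
    {"dx": 0, "dy": 0, "dz": 0.004, "wx": 0, "wy": 0, "wz": 0, "grip": 35},
    {"dx": 0, "dy": 0, "dz": 0.004, "wx": 0, "wy": 0, "wz": 0, "grip": 35}
  ]
}}

```text
t: 11.32
ee_pos: [0.5687, 0.2116, 0.1332]
orientation: [-0.46, 0.538, -0.458, -0.537]
contact_force: [-0.4, 0.5, 0.6]
width: 0.0789
```

Request:
{"api": "play_rows", "payload": {
  "steps": [
    {"dx": 0, "dy": 0, "dz": 0, "wx": 0, "wy": 0, "wz": 0, "grip": 255},
    {"dx": 0, "dy": 0, "dz": -0.001, "wx": 0, "wy": 0, "wz": 0, "grip": 255},
    {"dx": 0, "dy": 0, "dz": -0.002, "wx": 0, "wy": 0, "wz": 0, "grip": 255},
    {"dx": 0, "dy": 0, "dz": -0.003, "wx": 0, "wy": 0, "wz": 0, "grip": 255},
    {"dx": 0, "dy": 0, "dz": -0.004, "wx": 0, "wy": 0, "wz": 0, "grip": 255},
    {"dx": 0, "dy": 0, "dz": -0.004, "wx": 0, "wy": 0, "wz": 0, "grip": 255},
    {"dx": 0, "dy": 0, "dz": -0.004, "wx": 0, "wy": 0, "wz": 0, "grip": 255},
    {"dx": 0, "dy": 0, "dz": -0.004, "wx": 0, "wy": 0, "wz": 0, "grip": 255},
    {"dx": 0, "dy": 0, "dz": -0.004, "wx": 0, "wy": 0, "wz": 0, "grip": 255}
  ],
  "newtons": 12
}}

```text
t: 12.07
ee_pos: [0.5691, 0.2091, 0.1332]
orientation: [-0.46, 0.538, -0.458, -0.538]
contact_force: [-0.7, 5.5, -1.8]
width: 0.0487
```

```bash
python3 look.py c8
```

```text
tgt [0.5693 0.2044 0.131 ] d [ 0.0022  0.0006 -0.0047] w [0.0025 0.0016 0.0033] deg 0.3
tcp in clamp [ 0.0005 -0.0208  0.1332] F [ 0.17  5.55 -1.84] w 0.0487 t 12.0667  tool z in clamp [-0.002  1.     0.002]
jaw_face t [0.0031 0.161  0.034 ] 0.48
beech_block s [-0.0022  0.1935  0.012 ] 0.55
beech_block t [-1.000e-04  1.984e-01  1.200e-02] 0.77
ram s [-0.0094  0.0737  0.034 ] 0.64
```

View pics/c8.png

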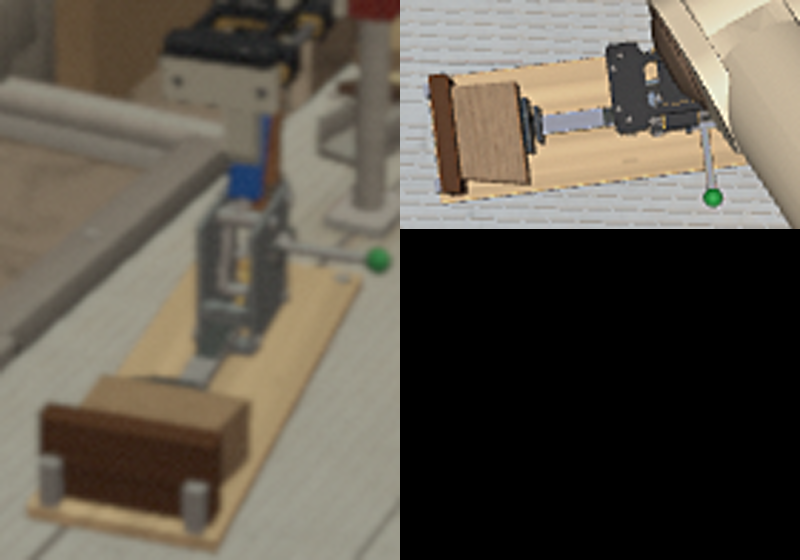

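The block slid about 5 mm and now looks nearly against the fence (gap closed at the top, x≈455). I'll raise the grip in this squeeze and see how the width responds.

Request:
{"api": "play_rows", "payload": {
  "steps": [
    {"dx": 0, "dy": 0, "dz": 0.001, "wx": 0, "wy": 0, "wz": 0, "grip": 255},
    {"dx": 0, "dy": 0, "dz": 0.001, "wx": 0, "wy": 0, "wz": 0, "grip": 255},
    {"dx": 0, "dy": 0, "dz": 0.001, "wx": 0, "wy": 0, "wz": 0, "grip": 255},
    {"dx": 0, "dy": 0, "dz": 0.001, "wx": 0, "wy": 0, "wz": 0, "grip": 255}
  ],
  "newtons": 20
}}

```text
t: 12.8
ee_pos: [0.5692, 0.2086, 0.1332]
orientation: [-0.46, 0.538, -0.458, -0.537]
contact_force: [-0.2, 2.8, -1.0]
width: 0.0477
```

```bash
python3 look.py c9
```

```text
tgt [0.5693 0.2044 0.131 ] d [ 0.0022  0.0005 -0.0042] w [0.0013 0.     0.0029] deg 0.2
tcp in clamp [ 0.0005 -0.0213  0.1332] F [ 0.25  2.79 -1.01] w 0.0477 t 12.8  tool z in clamp [-0.001  1.     0.   ]
jaw_face s [-0.01    0.2725  0.034 ] 0.56
jaw_face t [0.0016 0.1598 0.034 ] 0.64
beech_block s [0.0025 0.188  0.012 ] 0.74
beech_block t [-0.012   0.1916  0.012 ] 0.95
ram s [-0.0134  0.0831  0.034 ] 0.7
```

View pics/c9.png

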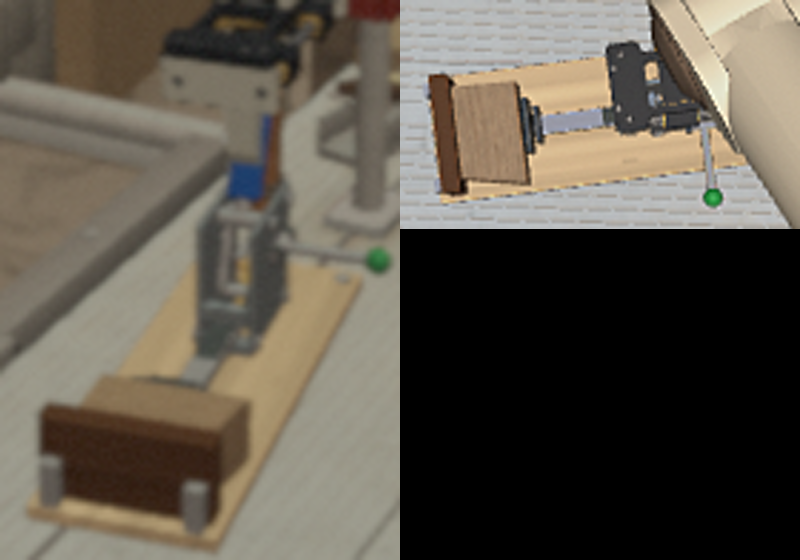

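Trigger is at its stop (width 47.7 mm) with the jaw perhaps only lightly loaded. I'll let it out and squeeze again, as the notes allow.

Request:
{"api": "play_rows", "payload": {
  "steps": [
    {"dx": 0, "dy": 0, "dz": 0.002, "wx": 0, "wy": 0, "wz": 0, "grip": 35},
    {"dx": 0, "dy": 0, "dz": 0.003, "wx": 0, "wy": 0, "wz": 0, "grip": 35},
    {"dx": 0, "dy": 0, "dz": 0.003, "wx": 0, "wy": 0, "wz": 0, "grip": 35},
    {"dx": 0, "dy": 0, "dz": 0.003, "wx": 0, "wy": 0, "wz": 0, "grip": 35},
    {"dx": 0, "dy": 0, "dz": 0.003, "wx": 0, "wy": 0, "wz": 0, "grip": 35},
    {"dx": 0, "dy": 0, "dz": 0.003, "wx": 0, "wy": 0, "wz": 0, "grip": 35},
    {"dx": 0, "dy": 0, "dz": 0.003, "wx": 0, "wy": 0, "wz": 0, "grip": 35},
    {"dx": 0, "dy": 0, "dz": 0.003, "wx": 0, "wy": 0, "wz": 0, "grip": 35},
    {"dx": 0, "dy": 0, "dz": 0.003, "wx": 0, "wy": 0, "wz": 0, "grip": 35},
    {"dx": 0, "dy": 0, "dz": 0.003, "wx": 0, "wy": 0, "wz": 0, "grip": 35}
  ]
}}

```text
t: 14.03
ee_pos: [0.5687, 0.2117, 0.1332]
orientation: [-0.46, 0.538, -0.458, -0.537]
contact_force: [0.1, -0.7, -0.1]
width: 0.0793
```

```bash
python3 look.py c10
```

```text
tgt [0.5693 0.2044 0.131 ] d [ 0.0022  0.0006 -0.0073] w [0.0015 0.     0.003 ] deg 0.2
tcp in clamp [ 0.0005 -0.0182  0.1332] F [-0.   -0.73 -0.09] w 0.0793 t 14.0333  tool z in clamp [-0.002  1.     0.   ]
jaw_face t [0.     0.1622 0.034 ] 0.65
beech_block s [-0.0051  0.1907  0.012 ] 0.9
beech_block t [-0.0124  0.1944  0.012 ] 0.83
ram s [-0.012   0.0619  0.034 ] 0.64
ram t [0.0009 0.2324 0.034 ] 0.62
```

Request:
{"api": "play_rows", "payload": {
  "steps": [
    {"dx": 0, "dy": 0, "dz": 0, "wx": 0, "wy": 0, "wz": 0, "grip": 255},
    {"dx": 0, "dy": 0, "dz": 0, "wx": 0, "wy": 0, "wz": 0, "grip": 255},
    {"dx": 0, "dy": 0, "dz": 0, "wx": 0, "wy": 0, "wz": 0, "grip": 255},
    {"dx": 0, "dy": 0, "dz": -0.001, "wx": 0, "wy": 0, "wz": 0, "grip": 255},
    {"dx": 0, "dy": 0, "dz": -0.002, "wx": 0, "wy": 0, "wz": 0, "grip": 255},
    {"dx": 0, "dy": 0, "dz": -0.002, "wx": 0, "wy": 0, "wz": 0, "grip": 255},
    {"dx": 0, "dy": 0, "dz": -0.002, "wx": 0, "wy": 0, "wz": 0, "grip": 255},
    {"dx": 0, "dy": 0, "dz": -0.002, "wx": 0, "wy": 0, "wz": 0, "grip": 255}
  ],
  "newtons": 12
}}

```text
t: 15.1
ee_pos: [0.5684, 0.2137, 0.1335]
orientation: [0.461, -0.538, 0.456, 0.539]
contact_force: [-0.9, 6.6, -0.4]
width: 0.0582
```

```bash
python3 look.py c11
```

```text
tgt [0.5693 0.2044 0.131 ] d [ 0.0024  0.0006 -0.0094] w [0.004  0.0046 0.004 ] deg 0.4
tcp in clamp [ 0.0006 -0.0161  0.1335] F [ 0.12  6.63 -0.41] w 0.0582 t 15.1  tool z in clamp [-0.004  1.     0.005]
jaw_face t [-0.0022  0.1638  0.034 ] 0.52
beech_block s [-0.0046  0.1951  0.012 ] 0.57
beech_block t [-0.0131  0.1874  0.012 ] 0.85
ram s [-0.0151  0.0718  0.034 ] 0.68
ram t [0.0017 0.002  0.034 ] 0.39
```

View pics/c10.png

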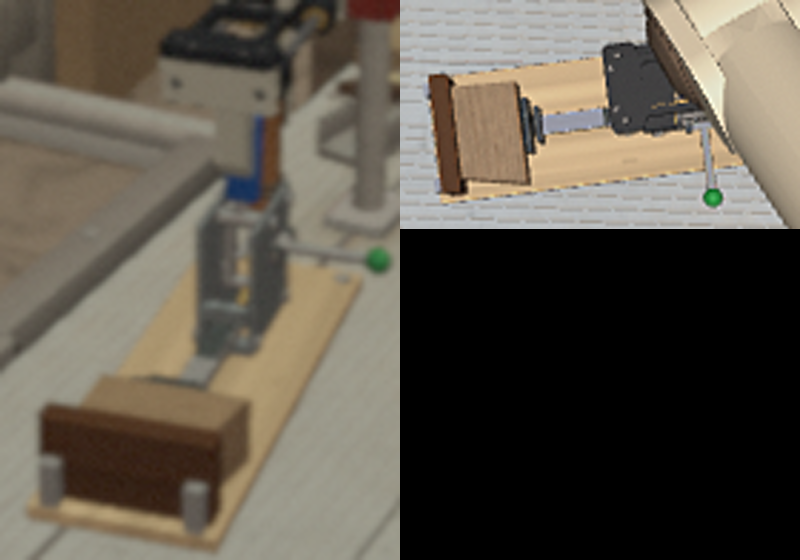

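View pics/c11.png

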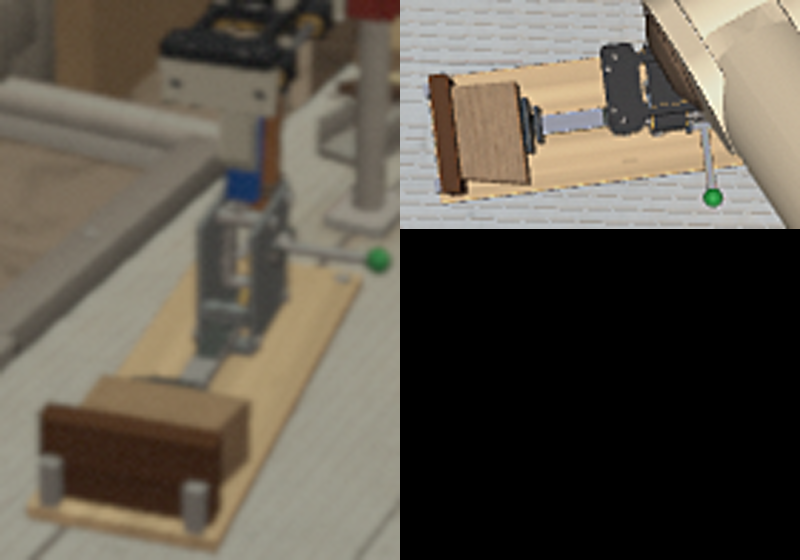

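The trigger now stalls mid-stroke at 58 mm width: block is clamped at the fence. I'll raise the grip to a holding force and centre the hand.

Request:
{"api": "play_rows", "payload": {
  "steps": [
    {"dx": 0, "dy": 0, "dz": 0.001, "wx": 0, "wy": 0, "wz": 0, "grip": 255},
    {"dx": 0, "dy": 0, "dz": 0.002, "wx": 0, "wy": 0, "wz": 0, "grip": 255},
    {"dx": 0, "dy": 0, "dz": 0.003, "wx": 0, "wy": 0, "wz": 0, "grip": 255},
    {"dx": 0, "dy": 0, "dz": 0.003, "wx": 0, "wy": 0, "wz": 0, "grip": 255},
    {"dx": 0, "dy": 0, "dz": 0.003, "wx": 0, "wy": 0, "wz": 0, "grip": 255},
    {"dx": 0, "dy": 0, "dz": 0.003, "wx": 0, "wy": 0, "wz": 0, "grip": 255}
  ],
  "newtons": 22
}}

```text
t: 16.0
ee_pos: [0.5685, 0.2132, 0.1334]
orientation: [-0.46, 0.538, -0.458, -0.537]
contact_force: [-1.3, 3.5, 1.1]
width: 0.0569
```

```bash
python3 look.py c12
```

```text
tgt [0.5693 0.2044 0.131 ] d [ 0.0024  0.0006 -0.0088] w [0.0016 0.0008 0.0032] deg 0.2
tcp in clamp [ 0.0006 -0.0167  0.1334] F [-0.76  3.69  1.07] w 0.0569 t 16.0  tool z in clamp [-0.002  1.     0.001]
jaw_face t [-0.0022  0.16    0.034 ] 0.47
beech_block s [0.0008 0.1861 0.012 ] 0.95
beech_block t [-0.0056  0.1985  0.012 ] 0.95
ram s [0.0001 0.0554 0.034 ] 0.58
```

View pics/c12.png

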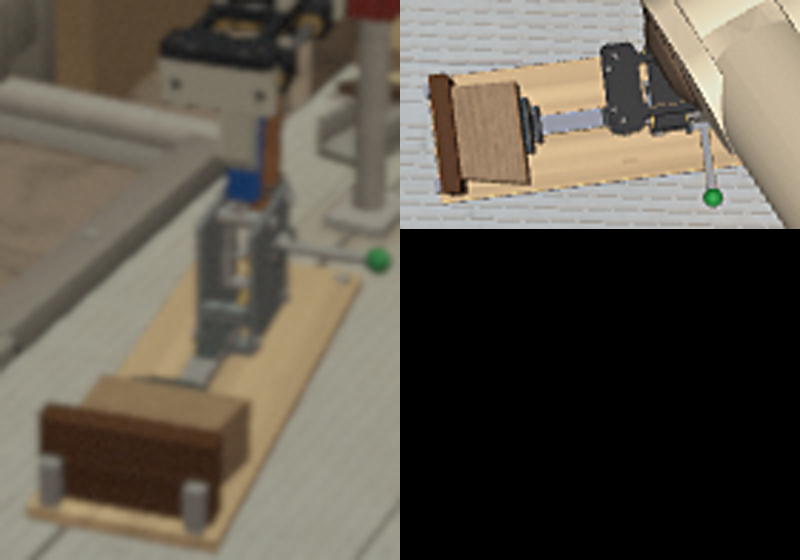

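```bash
python3 - <<'E'
from h import *
t=imaging.camera("top");s=imaging.camera("side");q=np.load("q.npy")
for nm,p,(x0,y0,x1,y1) in(("t",t,(232,205,292,265)),("s",s,(250,270,320,330))):
    k=6
    im=cv2.resize(p["image"][y0:y1,x0:x1],None,fx=k,fy=k,interpolation=cv2.INTER_CUBIC)[:,:,::-1].copy()
    raw=im.copy()
    def pl(P,c): cv2.polylines(im,[((proj(p,W(*q,P))-[x0,y0]+.5)*k).astype(int)],True,c,1)
    pl([(x,y,.058) for x,y in((.0485,.163),(-.0485,.163),(-.0485,.223),(.0485,.223))],(0,0,255))
    pl([(x,y,.07) for x,y in((.055,.223),(-.055,.223),(-.055,.241),(.055,.241))],(255,255,0))
    pl([(x,.163,z) for x,z in((.026,.014),(-.026,.014),(-.026,.054),(.026,.054))],(0,255,0))
    cv2.imwrite(f"pics/v_{nm}.png",np.hstack([raw,im]))
print(monitor.read_state()["width"])
E
```

```text
0.05675025559270388
```

View pics/v_t.png

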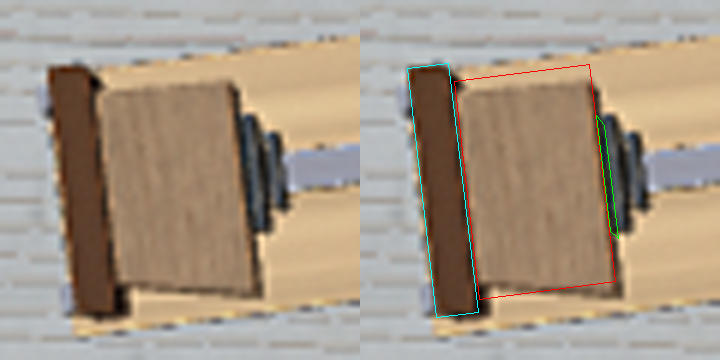

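View pics/v_s.png

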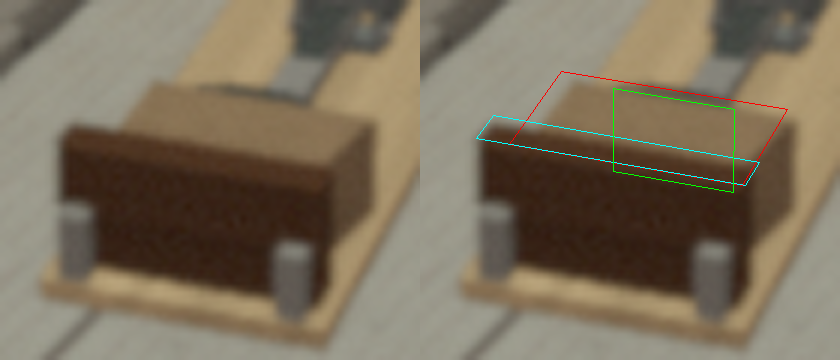

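Both views show the block's edge along the fence with no air gap beyond the ~1 px fit error, and parallel to it. The fingers touch the trigger low on its lever arm, so I'll raise the grip slightly, then check that it holds steady.

Request:
{"api": "play_rows", "payload": {
  "steps": [
    {"dx": 0, "dy": 0, "dz": 0.001, "wx": 0, "wy": 0, "wz": 0, "grip": 255},
    {"dx": 0, "dy": 0, "dz": 0.001, "wx": 0, "wy": 0, "wz": 0, "grip": 255},
    {"dx": 0, "dy": 0, "dz": 0.001, "wx": 0, "wy": 0, "wz": 0, "grip": 255},
    {"dx": 0, "dy": 0, "dz": 0.001, "wx": 0, "wy": 0, "wz": 0, "grip": 255},
    {"dx": 0, "dy": 0, "dz": 0.001, "wx": 0, "wy": 0, "wz": 0, "grip": 255},
    {"dx": 0, "dy": 0, "dz": 0.001, "wx": 0, "wy": 0, "wz": 0, "grip": 255},
    {"dx": 0, "dy": 0, "dz": 0.001, "wx": 0, "wy": 0, "wz": 0, "grip": 255},
    {"dx": 0, "dy": 0, "dz": 0.001, "wx": 0, "wy": 0, "wz": 0, "grip": 255}
  ],
  "newtons": 26
}}

```text
t: 17.17
ee_pos: [0.5685, 0.213, 0.1333]
orientation: [-0.46, 0.538, -0.459, -0.537]
contact_force: [-1.9, -0.3, 5.5]
width: 0.0566
```

Request:
{"api": "play_rows", "payload": {
  "steps": [
    {"dx": 0, "dy": 0, "dz": 0, "wx": 0, "wy": 0, "wz": 0, "grip": 255},
    {"dx": 0, "dy": 0, "dz": 0, "wx": 0, "wy": 0, "wz": 0, "grip": 255},
    {"dx": 0, "dy": 0, "dz": 0, "wx": 0, "wy": 0, "wz": 0, "grip": 255},
    {"dx": 0, "dy": 0, "dz": 0, "wx": 0, "wy": 0, "wz": 0, "grip": 255},
    {"dx": 0, "dy": 0, "dz": 0, "wx": 0, "wy": 0, "wz": 0, "grip": 255},
    {"dx": 0, "dy": 0, "dz": 0, "wx": 0, "wy": 0, "wz": 0, "grip": 255}
  ]
}}

```text
t: 17.67
ee_pos: [0.5686, 0.213, 0.1333]
orientation: [-0.46, 0.538, -0.459, -0.537]
contact_force: [-2.4, -0.6, 5.0]
width: 0.0563
```

```bash
python3 -c "
from h import *
s=imaging.camera('side'); save(s,'end.png'); print(monitor.read_state()['width']); print(manip.hand_in())"
```

```text
0.056495659067774685
the job is handed in; nothing more can be done
None
```

View pics/end.png

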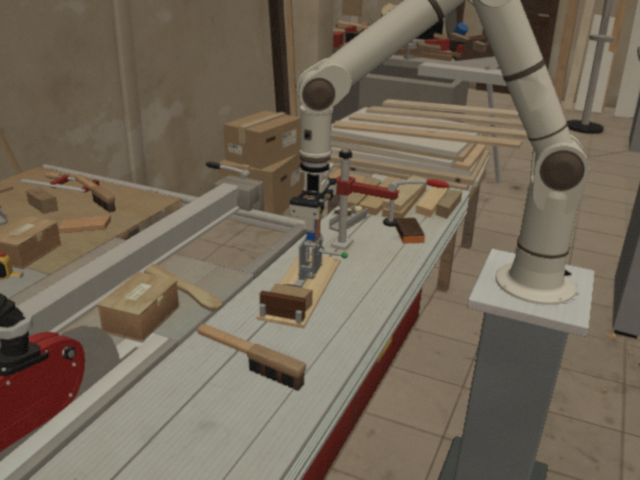

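The block is clamped against the fence and I handed the job in at about 17.7 s with the trigger still squeezed. I pressed the lever down first, then made four squeezes with full releases between them. The jaw and block moved only by the trigger.

- **Lever:** it met its stop at about 18 N. In both pictures the knob then sat within half a pixel of where "fully down" should put it.
- **Clamping:** the third squeeze reached the trigger's stop. The fourth stalled mid-stroke, with the fingers 56 to 58 mm apart against 47.7 mm at the stop. I then raised the grip to 26 N, and the opening stayed steady within about 0.3 mm.
- **Jaw force:** I could not measure it. From how far the fingers moved as I raised the grip, I put it at about 25–30 N, well under the 60 N that dents the block.
- **Block at the fence:** the pictures show it flush and parallel to the fence, but only to about 1 pixel (2–3 mm). The networks' block and jaw positions scattered by up to about 10 mm, with one wild miss. I relied on the stall instead as the sign of contact.
- **Other things on the table:** the last side picture shows the dust brush where it was; I did not check the sanding block and block plane there.
- **First move call:** it was refused because I had left fields out of the rows, and nothing moved.

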